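Load the sample jars into their carriers

ROBOT

A 7-joint arm with a two-finger parallel gripper is mounted at the origin on the work surface. World frame = base frame: x ahead of the robot, y to its left, z up, the work surface at z = 0. Lengths are in m, angles in degrees, forces in N, time in s.
With the tool pointing down it reaches from about 0.425 to 0.875 m from the base axis. Payload 4.7 kg.
Tool frame: the origin (TCP) lies between the finger pads; the fingertips stand 19 mm ahead of it and the grasp point (between the pads) is the TCP; x points along the fingers, z is the direction in which the jaws open and shut, and the axes are right-handed (so a half turn about x gives the same grasp; the last joint's range is limited). The gripper opens to 87 mm and grips with 3 to 60 N. Pads are 19 mm wide; open, the fingers measure 117 mm over their backs; the gripper's body (75 mm by 190 mm) begins 51 mm behind the grasp point.
Start: joints at [0.808, 18.392, -4.016, 83.108, 1.295, 78.541, -3.26], TCP at [0.65, -0, 0.242] pointing down, gripper open.
Joint ranges: [-163.93, 163.93], [-17.29, 119.83], [-79.2, 71.16], [3.27, 140.29], [-89.18, 269.18], [5.43, 117.66], [-154.24, 154.24]. Speed limits (degrees/s): [147.25, 147.25, 180, 180, 180, 180, 180].

INTERFACE

Orientations are given as [roll, pitch, yaw] about the fixed x, y, z axes, in that order (R = Rz(yaw) Ry(pitch) Rx(roll)).
In Python, from cell import monitor, read_camera, camera_model, env, regions_of gives the robot as it stands. The module is installed in compiled form; this text tells all that it offers.
- The arm moves only by the tool step_arm, never from a script. Its argument "deltas" is a list of rows, each a list of 5 numbers: the gripper's target within -1 to 1 (fully open at 1, half-way at 0, shut at -1), then the shift along the tool's x, y, z in m, then the turn about the tool's x in degrees. A call has 1 to 12 rows; each row is the pose to reach, as a shift and turn from the pose commanded when the call began, along the tool's axes at that moment; what a row does not reach only later rows make up. A row lasts 1/8 s, in which the tool goes at most 62.5 mm and 10.7 degrees, less where a joint would pass 70% of its speed; a pose out of reach is approached as far as the arm can. A call with a gripper value outside its range is refused whole. The fingers move at their own pace and stop on an object; "newtons" is the grip in N (left out, the last holds). Time passes only in rows, so rows that repeat a pose let the fingers close. It gives the time, the measured TCP pose, the force and the opening at its end, in the units of the state.
- monitor.get_obs(): the state, without advancing time (a new reading comes with each control period).
- read_camera(name): name is "scene" or "side" or "wrist"; returns (picture, depth): 400x640x3 uint8, red, green, blue; 400x640 float32, m along the optical axis (not along the pixel's ray), 0 where there is no reading.
- camera_model(name): a dict with "fx", "fy", "cx", "cy" (pixels), "k1" (the pictures are not rectified: a ray, as slopes to the right and down, at radius r is drawn at 1 + k1 r^2 times it, then the intrinsics apply), "xyz" and "attitude" of the camera in the world. Camera axes: x right, y down, z forward; pixel columns grow to the right and rows downward; lengths in m; the calibration is good to about 2 mm. A picture is of the moment at which its call begins: read the wrist's pose just before it. camera_model takes no time and is no camera call; for the wrist camera it gives the pose at the moment of the call.
- env.sign_off(): hands the job in, once; it reports no verdict.
Trained networks look in the newest picture that a camera, given by its name, has taken for a name from the list of things; names that differ only in an ending like _2 or _b are one class to them, and where a whole thing is asked for, a point or a joint stands for the part that bears it (a point fixed in the world has none). Each returns a list of dicts, best first, with "p" (0 to 1); they miss things now and then, are a little off and sometimes report something else, mostly with a low value. They report only what shows in the picture. A call takes as long as a camera call. They do not tell look-alikes from the thing itself.
- regions_of(camera, thing): "pixels" (400x640 bool, what is visible of it) and "pixel" ([column, row] in pixels, amid what is visible of it).
The state is a dict: "time_s": time; "qpos": joint angles; "joint_velocities": joint speeds; "effort": joint torques, N m; "tool_pos": TCP position; "tool_rot": TCP orientation; "force": force on the tool from outside, world axes, zero at the start; "wrist_torque": the same for the moment, N m; "grip_width": finger opening in m.
Only numpy, scipy, OpenCV 4.12 (cv2) and the standard library are available. Lean on these libraries where they do the work, as an engineer would, in place of code of your own. Each camera call takes 0.05 s, during which the arm holds its last target. There are 200 camera calls.

TASK

Put each of the four red-lidded sample jars upright into the grey carrier whose well matches it in shape and size: round jars in the round wells, square jars in the square wells, large in large and small in small, each standing flat on the floor of its well. Set the jars down gently, do not drop them or knock any over, and leave the brown bottle and the petri dishes where they are.

Things in the scene. Friction and masses are not known exactly. Their poses are not given: they have to be found in the camera images.
- jar_round_large: Sample jar, white plastic with a ribbed red screw lid, round: body diameter 56 mm, 70 mm tall in all; the lid is the top 14 mm and 52 mm across, a little narrower than the body. Loose, upright, under 250 g; grip the body from above, below the lid, with the fingertips no lower than 14 mm above its foot (to clear the rim). Origin: centre of its underside, z up.
- jar_round_small: Sample jar, white plastic with a ribbed red screw lid, round: body diameter 28 mm, 60 mm tall in all; the lid is the top 14 mm and 24 mm across, a little narrower than the body. Loose, upright, under 250 g; grip the body from above, below the lid, with the fingertips no lower than 14 mm above its foot (to clear the rim). Origin: centre of its underside, z up.
- jar_square_large: Sample jar, white plastic with a ribbed red screw lid, square: body 50 x 50 mm in plan, 72 mm tall in all; the round lid is the top 14 mm and 38 mm across, so the square shoulders show around it from above. Loose, upright, under 250 g; grip the body from above across two opposite flats, below the lid, with the fingertips no lower than 14 mm above its foot (to clear the rim). Origin: centre of its underside, z up. x and y are square to the flats.
- jar_square_small: Sample jar, white plastic with a ribbed red screw lid, square: body 34 x 34 mm in plan, 56 mm tall in all; the round lid is the top 14 mm and 22 mm across, so the square shoulders show around it from above. Loose, upright, under 250 g; grip the body from above across two opposite flats, below the lid, with the fingertips no lower than 14 mm above its foot (to clear the rim). Origin: centre of its underside, z up. x and y are square to the flats.
- carrier_round_large: Carrier puck, grey plastic, fixed to the bench, with one open round well 74 mm across inside; 5 mm thick wall, 84 mm outside, rim 16 mm above the bench, well floor 5 mm above the bench. Origin: centre of its underside, on the bench, under the middle of the well, z up.
- carrier_round_small: Carrier puck, grey plastic, fixed to the bench, with one open round well 46 mm across inside; 5 mm thick wall, 56 mm outside, rim 16 mm above the bench, well floor 5 mm above the bench. Origin: centre of its underside, on the bench, under the middle of the well, z up.
- carrier_square_large: Carrier puck, grey plastic, fixed to the bench, with one open square well 68 x 68 mm inside; 5 mm thick wall, 78 mm outside, rim 16 mm above the bench, well floor 5 mm above the bench. Origin: centre of its underside, on the bench, under the middle of the well, z up; x and y are square to the walls, and it may stand turned.
- carrier_square_small: Carrier puck, grey plastic, fixed to the bench, with one open square well 52 x 52 mm inside; 5 mm thick wall, 62 mm outside, rim 16 mm above the bench, well floor 5 mm above the bench. Origin: centre of its underside, on the bench, under the middle of the well, z up; x and y are square to the walls, and it may stand turned.
- amber_bottle: Brown glass reagent bottle with a narrow black cap, 42 mm across, 74 mm tall, loose. Not a sample jar: leave it. Origin: centre of its underside, z up.
- petri_stack: Stack of two petri dishes, flat and whitish, 86 mm across, 28 mm tall, loose, one piece. Not a sample jar: leave it. Origin: centre of its underside, z up.
There are look-alikes about, which are no part of the job. What is shaped like the jar_round_small but yellow is not meant. Leave any yellow look-alike of the jar_round_large alone.

How it is judged (in metres and radians):
At the end, for the whole second after the job is handed in: Each jar stands in its matching carrier: within 12 mm of the well's centre, its underside 2 to 8 mm above the bench (the well floor is at 5 mm), upright within 0.1 rad, at rest and released; the amber bottle and the petri stack are within 30 mm of where they began (horizontal distance between jar_round_large and carrier_round_large below 0.012 m and z of jar_round_large in the frame of carrier_round_large between 0.002 and 0.008 m and angle between each of jar_round_large, jar_round_small, jar_square_large, jar_square_small's own z axis and vertical below 0.1 rad and linear speed of each of jar_round_large, jar_round_small, jar_square_large, jar_square_small below 0.02 m/s and angular speed of each of jar_round_large, jar_round_small, jar_square_large, jar_square_small below 0.2 rad/s and horizontal distance between jar_round_small and carrier_round_small below 0.012 m and z of jar_round_small in the frame of carrier_round_small between 0.002 and 0.008 m and horizontal distance between jar_square_large and carrier_square_large below 0.012 m and z of jar_square_large in the frame of carrier_square_large between 0.002 and 0.008 m and horizontal distance between jar_square_small and carrier_square_small below 0.012 m and z of jar_square_small in the frame of carrier_square_small between 0.002 and 0.008 m and distance of each of amber_bottle, petri_stack from where it was at the start of the episode below 0.03 m); the robot touches nothing.
It fails at once if the amber bottle or the petri dish stack is moved by more than 30 mm or tipped over (distance of any of amber_bottle, petri_stack from where it was at the start of the episode above 0.03 m or angle between any of amber_bottle, petri_stack's own z axis and vertical above 0.5 rad).
It fails at once if a sample jar tips by more than 40 degrees (angle between any of jar_round_large, jar_round_small, jar_square_large, jar_square_small's own z axis and vertical above 0.7 rad).
It fails at once if a sample jar is dropped: it falls free of the fingers faster than 0.7 m/s (from about 25 mm) ((linear speed of jar_round_large above 0.7 m/s and contact force between the fingers and jar_round_large below 0.05 N) or (linear speed of jar_round_small above 0.7 m/s and contact force between the fingers and jar_round_small below 0.05 N) or (linear speed of jar_square_large above 0.7 m/s and contact force between the fingers and jar_square_large below 0.05 N) or (linear speed of jar_square_small above 0.7 m/s and contact force between the fingers and jar_square_small below 0.05 N)).
It fails at once if a jar is rammed into a carrier (more than 60 N between them) (contact force between any of jar_round_large, jar_round_small, jar_square_large, jar_square_small and carrier_round_large above 60 N or contact force between any of jar_round_large, jar_round_small, jar_square_large, jar_square_small and carrier_round_small above 60 N or contact force between any of jar_round_large, jar_round_small, jar_square_large, jar_square_small and carrier_square_large above 60 N or contact force between any of jar_round_large, jar_round_small, jar_square_large, jar_square_small and carrier_square_small above 60 N).
It also fails if it takes over 106 s, if anything falls off the work surface, if the arm or the gripper's body presses on something with over 40 N, if the wrist force passes 120 N, or if a joint passes its speed limit or range.

## Working session

There is one attempt and no reset: what is moved stays moved. The work goes in short steps, Python scripts to look and compute and a tool call to move; the robot and the scene stay as the last step left them, time stands still between calls to the robot, and variables do not carry over. Pictures are saved under pics/ and viewed, about 12 in all and at most 16, crops included, and the job is handed in when it is done.

Besides the shell and the picture viewer there is one more tool, called after "Call:" as name(argument=value, ...) on one line, values as JSON. step_arm: Moves the arm, as the interface text tells. Its arguments: {"type":"object","properties":{"deltas":{"type":"array"},"newtons":{"type":"number"}},"required":["deltas"]}

```bash
mkdir -p pics; cat > h.py <<'E'
import numpy as np, cv2
from cell import monitor, read_camera, camera_model, env, regions_of
from scipy.spatial.transform import Rotation as R
def cam(n):
    m=camera_model(n); return m
def rot(m):
    a=np.array(m["attitude"],float)
    return a if a.shape==(3,3) else R.from_euler('xyz',a,degrees=True).as_matrix()
def rays(m,uv):
    uv=np.atleast_2d(uv).astype(float)
    d=np.stack([(uv[:,0]-m['cx'])/m['fx'],(uv[:,1]-m['cy'])/m['fy']],1)
    s=d.copy()
    for _ in range(20): s=d/(1+m['k1']*(s**2).sum(1,keepdims=True))
    return np.c_[s,np.ones(len(s))]
def world(m,uv,z):  # depth z
    return np.array(m['xyz'])+(rays(m,uv)*np.reshape(z,(-1,1)))@rot(m).T
def onplane(m,uv,h):
    r=rays(m,uv)@rot(m).T; c=np.array(m['xyz']); return c+r*((h-c[2])/r[:,2])[:,None]
def proj(m,P):
    p=(np.atleast_2d(P)-np.array(m['xyz']))@rot(m); s=p[:,:2]/p[:,2:]
    s=s*(1+m['k1']*(s**2).sum(1,keepdims=True)); return s*[m['fx'],m['fy']]+[m['cx'],m['cy']]
E
python3 - <<'E'
from h import *
print(monitor.get_obs())
for n in("scene","side","wrist"):
    m=camera_model(n); p,d=read_camera(n); print(n,m)
    cv2.imwrite(f"pics/{n}0.png",p[:,:,::-1]); np.savez(f"{n}0.npz",p=p,d=d)
E
```

```text
{'time_s': 0.0, 'qpos': array([ 0.80759066, 18.44003756, -4.01638845, 83.17562877,  1.29500431,
       78.54141299, -3.26058381]), 'joint_velocities': array([-0.05767876, -0.03361291,  0.02750748,  0.02865321, -0.02112447,
       -0.01817658, -0.07020991]), 'effort': array([-2.58547143e-04, -4.91284704e+01, -4.03903294e-01, -3.12526345e+01,
       -6.40594075e-02,  4.37659642e-02,  1.61017233e-04]), 'tool_pos': array([ 6.49471788e-01, -3.72128839e-05,  2.40444155e-01]), 'tool_rot': array([-177.15500087,   89.88803266, -177.15259546]), 'force': array([-0.03919358,  0.1143754 , -0.12321834]), 'wrist_torque': array([-0.01520085,  0.0060135 , -0.04171707]), 'grip_width': 0.08733409511640282}
scene {'fx': 418.95223097887686, 'fy': 418.95223097887686, 'cx': 315.6103722599865, 'cy': 196.1656197671697, 'k1': -0.015262440921676066, 'xyz': array([ 1.0103888 , -0.62328599,  0.74335255]), 'attitude': array([-131.47384958,    0.96789095,   36.30603375])}
side {'fx': 425.835902249716, 'fy': 425.835902249716, 'cx': 316.76568489447106, 'cy': 197.86828074161915, 'k1': -0.0027345933082495123, 'xyz': array([0.04705809, 0.74641253, 0.87760526]), 'attitude': array([-1.33529609e+02,  3.93447206e-03, -1.47908835e+02])}
wrist {'fx': 307.3094755527229, 'fy': 307.3094755527229, 'cx': 320.25728067305954, 'cy': 201.47039208919477, 'k1': -0.00241309094486141, 'xyz': array([0.64984117, 0.06437454, 0.383192  ]), 'attitude': array([1.66086988e+02, 8.95503368e-02, 4.34988199e-02])}
```

View pics/scene0.png

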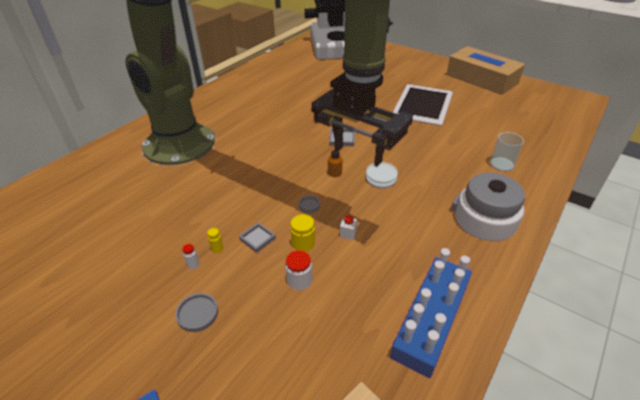

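View pics/side0.png

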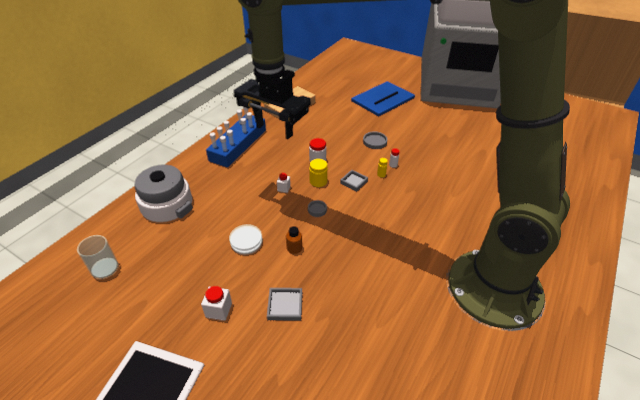

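View pics/wrist0.png

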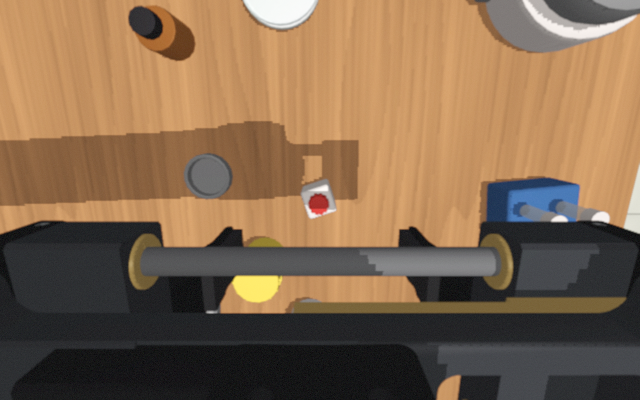

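```bash
python3 - <<'E'
from h import *
import pickle
out={}
T="jar_round_large jar_round_small jar_square_large jar_square_small carrier_round_large carrier_round_small carrier_square_large carrier_square_small amber_bottle petri_stack".split()
for n in("scene","side"):
    m=camera_model(n); p,d=read_camera(n)
    for t in T:
        r=regions_of(n,t); out[n,t]=r
        for q in r:
            if q['p']<.15: continue
            mk=q['pixels']&(d>0); v,u=np.nonzero(mk)
            if len(u)<10: continue
            P=world(m,np.c_[u,v],d[v,u]); top=np.percentile(P[:,2],98)
            S=P[P[:,2]>top-.006]
            print(n,t,round(q['p'],2),np.round(q['pixel']),len(u),"top",round(top,3),"c",S[:,:2].min(0).round(3),S[:,:2].max(0).round(3),"rgb",np.median(p[mk],0))
pickle.dump(out,open("reg0.pkl","wb"))
E
```

```text
scene jar_round_large 0.64 [296. 270.] 929 top 0.072 c [ 0.61  -0.224] [ 0.663 -0.172] rgb [149. 102.  91.]
scene jar_round_large 0.58 [303. 235.] 765 top 0.072 c [ 0.553 -0.132] [ 0.604 -0.082] rgb [155. 126.   0.]
scene jar_round_large 0.23 [380. 176.] 651 top 0.031 c [ 0.567 -0.01 ] [0.701 0.253] rgb [191. 192. 190.]
scene jar_round_small 0.7 [190. 257.] 320 top 0.061 c [ 0.401 -0.316] [ 0.427 -0.292] rgb [133.  111.  105.5]
scene jar_round_small 0.5 [217. 242.] 306 top 0.061 c [ 0.413 -0.252] [ 0.437 -0.229] rgb [146.5 118.    0. ]
scene jar_square_large 0.18 [192. 312.] 1294 top 0.018 c [ 0.478 -0.427] [ 0.562 -0.345] rgb [124. 121. 123.]
scene jar_square_small 0.73 [382. 176.] 584 top 0.031 c [ 0.569 -0.01 ] [0.701 0.253] rgb [192. 196. 195.]
scene jar_square_small 0.67 [349. 228.] 296 top 0.057 c [ 0.638 -0.034] [ 0.66  -0.013] rgb [130. 115. 113.]
scene carrier_round_large 0.68 [195. 311.] 1244 top 0.018 c [ 0.478 -0.427] [ 0.562 -0.345] rgb [124. 122. 123.]
scene carrier_round_large 0.52 [190. 258.] 320 top 0.061 c [ 0.404 -0.316] [ 0.427 -0.292] rgb [133.  111.  105.5]
scen
[... 1556 characters left out ...]
.018 c [ 0.48  -0.425] [ 0.562 -0.342] rgb [124.  110.  101.5]
side carrier_round_small 0.53 [319. 208.] 226 top 0.018 c [ 0.484 -0.019] [0.535 0.035] rgb [67. 63. 64.]
side carrier_square_large 0.88 [282. 301.] 1008 top 0.018 c [0.356 0.267] [0.456 0.368] rgb [194. 188. 189.]
side carrier_square_large 0.32 [284. 181.] 212 top 0.056 c [ 0.635 -0.024] [ 0.655 -0.007] rgb [120. 107. 105.]
side carrier_square_small 0.81 [356. 179.] 338 top 0.018 c [ 0.446 -0.192] [ 0.511 -0.121] rgb [121.  108.5 104. ]
side amber_bottle 0.64 [291. 240.] 391 top 0.076 c [0.474 0.147] [0.497 0.173] rgb [78. 36. 10.]
side petri_stack 0.58 [243. 238.] 763 top 0.031 c [0.563 0.173] [0.649 0.255] rgb [233. 233. 232.]
```

The three pictures show the red jars at scene px (190,257), (298,270) and (349,228), the large square jar at side px (217,302), the four carriers, and two yellow look-alikes. Next I'll fit yaws and centres from the rim and shoulder points of both views.

```bash
cat >> h.py <<'E'
def cloud(n):
    m=camera_model(n); p,d=read_camera(n)
    v,u=np.nonzero((d>0.05)&(d<1.6)); return world(m,np.c_[u,v],d[v,u]),p[v,u].astype(int),(p,d,m)
def near(P,c,r,z0,z1): return (np.hypot(P[:,0]-c[0],P[:,1]-c[1])<r)&(P[:,2]>z0)&(P[:,2]<z1)
def fit(P,c,r,z0,z1,sq):
    k=near(P,c,r,z0,z1); X=P[k][:,:2]
    if len(X)<8: return len(X),None
    (a,b),s,an=cv2.minAreaRect((X*1000).astype(np.float32))
    (e,f),rad=cv2.minEnclosingCircle((X*1000).astype(np.float32))
    return len(X),np.round([a,b,*s,an%90],1) if sq else np.round([e,f,2*rad],1)
OBJ={ # centre guess, radius, zlo, zhi, square
'JRL':((.637,-.196),.045,.058,.080,0),'JRS':((.4135,-.303),.03,.050,.07,0),
'JSL':((.53,.41),.055,.035,.066,1),'JSS':((.647,-.02),.035,.025,.052,1),
'CRL':((.52,-.385),.06,.011,.025,0),'CRS':((.512,.004),.045,.011,.025,0),
'CSL':((.41,.315),.066,.011,.025,1),'CSS':((.48,-.16),.055,.011,.025,1),
'amb':((.487,.157),.03,.06,.09,0),'pet':((.606,.213),.06,.02,.04,0)}
E
python3 - <<'E'
from h import *
o=monitor.get_obs(); M=R.from_euler('xyz',o['tool_rot'],degrees=True).as_matrix(); print(M.round(3))
C={n:cloud(n) for n in("scene","side","wrist")}
for k,a in OBJ.items():
    for n in C: print(k,n,*fit(C[n][0],*a))
E
```

```text
[[ 0.  0.  1.]
 [-0.  1. -0.]
 [-1. -0.  0.]]
JRL scene 463 [ 637.6 -198.3   55.9]
JRL side 170 [ 634.7 -193.7   54.6]
JRL wrist 0 None
JRS scene 105 [ 413.4 -304.8   27.2]
JRS side 47 [ 411.2 -301.    28.2]
JRS wrist 0 None
JSL scene 0 None
JSL side 367 [530.4 408.9  51.   52.5  21.9]
JSL wrist 0 None
JSS scene 174 [649.4 -22.6  34.1  33.2  18.9]
JSS side 111 [647.  -16.1  35.6  36.5  21.6]
JSS wrist 560 [647.4 -20.7  33.9  34.4  18.9]
CRL scene 367 [ 520.5 -386.    86.2]
CRL side 100 [ 521.7 -384.5   90.3]
CRL wrist 0 None
CRS scene 122 [511.9   3.6  58.3]
CRS side 98 [512.4   6.9  59.5]
CRS wrist 598 [511.7   3.9  55.8]
CSL scene 87 [409.1 312.4  77.5  85.   32. ]
CSL side 315 [406.9 316.5  78.3  79.7  30.8]
CSL wrist 0 None
CSS scene 241 [ 481.7 -161.5   64.    65.1   83. ]
CSS side 134 [ 481.1 -159.3   67.7   65.2   84.9]
CSS wrist 9 [ 508.3 -180.8    4.1    4.8   50.5]
amb scene 71 [489.2 156.6  27.5]
amb side 85 [486.3 160.8  28.1]
amb wrist 850 [486.4 156.7  26.1]
pet scene 496 [609.4 210.1  90.1]
pet side 654 [608.  212.4  90.7]
pet wrist 1362 [607.1 190.   74.9]
```

Call:
step_arm(deltas=[[1,0.03,-0.0205,-0.0025,-9.5],[1,0.08,-0.0205,-0.0025,-19],[1,0.13,-0.0205,-0.0025,-19],[1,0.175,-0.0205,-0.0025,-19],[1,0.197,-0.0205,-0.0025,-19],[1,0.205,-0.0205,-0.0025,-19],[1,0.205,-0.0205,-0.0025,-19],[-1,0.205,-0.0205,-0.0025,-19],[-1,0.205,-0.0205,-0.0025,-19],[-1,0.205,-0.0205,-0.0025,-19],[-1,0.205,-0.0205,-0.0025,-19]], newtons=20)

```text
time_s: 2.78
tool_pos: [0.6477, -0.0205, 0.0369]
tool_rot: [-27.2, 90.0, -8.2]
force: [-0.2, 0.0, 0.2]
grip_width: 0.0549
```

Call:
step_arm(deltas=[[-1,0,0,0,0],[-1,0,0,0,0],[-1,0,0,0,0],[-1,0,0,0,0],[-1,-0.01,0,0,0],[-1,-0.03,0,0,0],[-1,-0.07,0,0,0],[-1,-0.12,0,0,0]])

```text
time_s: 3.78
tool_pos: [0.6471, -0.0205, 0.1585]
tool_rot: [158.5, 90.0, 177.5]
force: [1.2, 0.4, -0.8]
grip_width: 0.0339
```

```bash
cat > d.py <<'E'
# usage: d.py cx cy cz ang  tx ty tz ang : tool-axis shift from commanded pose to target
import sys,numpy as np
a=[float(v) for v in sys.argv[1:]]; c,t=a[:4],a[4:]
r=np.radians(c[3]); dx,dy=t[0]-c[0],t[1]-c[1]
x,y,z,w=c[2]-t[2],-dx*np.sin(r)+dy*np.cos(r),dx*np.cos(r)+dy*np.sin(r),c[3]-t[3]
print("x %.4f y %.4f z %.4f turn %.1f"%(x,y,z,w)); print("rows>=",np.sqrt(x*x+y*y+z*z)/.0625,abs(w)/10.7)
E
python3 d.py .6475 -.0205 .157 19 .481 -.161 .157 -6.5
```

```text
x 0.0000 y -0.0786 z -0.2032 turn 25.5
rows>= 3.4857423886454946 2.383177570093458
```

Call:
step_arm(deltas=[[-1,0,-0.008,-0.02,4],[-1,0,-0.024,-0.06,12],[-1,0,-0.043,-0.11,19],[-1,0,-0.062,-0.16,25.5],[-1,0,-0.074,-0.19,25.5],[-1,0,-0.0786,-0.2032,25.5],[-1,0.04,-0.0786,-0.2032,25.5],[-1,0.075,-0.0786,-0.2032,25.5],[-1,0.09,-0.0786,-0.2032,25.5],[-1,0.09,-0.0786,-0.2032,25.5]])

```text
time_s: 5.03
tool_pos: [0.4812, -0.1603, 0.0664]
tool_rot: [157.7, 89.9, 151.3]
force: [0.3, 0.3, -1.1]
grip_width: 0.0339
```

```bash
cat > chk.py <<'E'
import sys
from h import *
c,j=sys.argv[1:3]; jc=[float(v) for v in sys.argv[3:5]]; z=[float(v) for v in sys.argv[5:7]]
print(monitor.get_obs()['tool_pos'].round(4), monitor.get_obs()['force'].round(1))
for n in("scene","side"):
    P,rgb,(p,d,m)=cloud(n)
    print(n,c,*fit(P,*OBJ[c]))
    red=(rgb[:,0]>90)&(rgb[:,1]<50)&(rgb[:,2]<50)
    k=near(P,jc,.06,0.03,.3)&red
    if k.sum()>8:
        X=P[k]; t=np.percentile(X[:,2],95); S=X[X[:,2]>t-.012]; print("  lid",k.sum(),"top",t.round(4),"mid",((S.min(0)+S.max(0))/2).round(4)[:2],"size",(S.max(0)-S.min(0)).round(3)[:2])
    cv2.imwrite(sys.argv[7]+n+".png",cv2.resize((lambda u:p[max(0,int(u[1])-60):int(u[1])+60,max(0,int(u[0])-80):int(u[0])+80])(proj(m,[*jc,.05])[0]),(640,480),interpolation=2)[:,:,::-1])
E
python3 chk.py CSS JSS .481 -.161 0 0 pics/a_
```

```text
[ 0.4812 -0.1603  0.0664] [ 0.3  0.3 -1.1]
scene CSS 169 [ 480.9 -161.3   63.6   66.5   83.8]
side CSS 105 [ 480.5 -157.7   65.5   63.6   86.1]
  lid 37 top 0.0883 mid [ 0.4782 -0.1418] size [0.025 0.042]
```

Call:
step_arm(deltas=[[-1,0.012,0,0,0],[-1,0.02,0,0,0],[-1,0.0245,0,0,0],[-1,0.0245,0,0,0],[0.2,0.0245,0,0,0],[0.2,0.0245,0,0,0],[0.2,0.0245,0,0,0],[0.2,0.0245,0,0,0],[0.2,0,0,0,0],[0.2,-0.05,0,0,0],[1,-0.1,0,0,0]])

```text
time_s: 6.5
tool_pos: [0.4806, -0.1609, 0.1677]
tool_rot: [173.6, 90.0, 167.1]
force: [1.9, -0.4, -0.4]
grip_width: 0.0566
```

```bash
python3 chk.py CSS JSS .481 -.161 0 0 pics/b_
python3 d.py .481 -.161 .167 -6.5 .6365 -.197 .037 -6.5
```

```text
[ 0.4806 -0.1609  0.1677] [ 1.9 -0.4 -0.4]
scene CSS 251 [ 481.4 -161.6   64.7   64.2   83. ]
  lid 65 top 0.0626 mid [ 0.4824 -0.1609] size [0.023 0.023]
side CSS 153 [ 479.3 -157.9   66.6   65.2   85.3]
  lid 43 top 0.064 mid [ 0.4794 -0.1559] size [0.019 0.021]
x 0.1300 y -0.0182 z 0.1586 turn 0.0
rows>= 3.2936787942967354 0.0
```

Call:
step_arm(deltas=[[1,0,-0.003,0.03,0],[1,0,-0.01,0.08,0],[1,0,-0.015,0.13,0],[1,0,-0.0182,0.1586,0],[1,0.02,-0.0182,0.1586,0],[1,0.06,-0.0182,0.1586,0],[1,0.1,-0.0182,0.1586,0],[1,0.122,-0.0182,0.1586,0],[1,0.13,-0.0182,0.1586,0],[1,0.13,-0.0182,0.1586,0],[-1,0.13,-0.0182,0.1586,0],[-1,0.13,-0.0182,0.1586,0]], newtons=25)

```text
time_s: 8.1
tool_pos: [0.6373, -0.1973, 0.0379]
tool_rot: [-8.6, 89.9, -15.1]
force: [-0.2, -1.0, -0.5]
grip_width: 0.0744
```

Call:
step_arm(deltas=[[-1,0,0,0,0],[-1,0,0,0,0],[-1,0,0,0,0],[-1,-0.008,0,0,0],[-1,-0.03,0,0,0],[-1,-0.07,0,0,0],[-1,-0.12,0,0,0],[-1,-0.12,0,0,0]])

```text
time_s: 9.1
tool_pos: [0.6397, -0.198, 0.1625]
tool_rot: [-8.3, 89.4, -14.8]
force: [-0.7, 0.1, -1.8]
grip_width: 0.0556
```

```bash
python3 d.py .6365 -.197 .157 -6.5 .5207 -.3855 .067 -6.5
```

```text
x 0.0900 y -0.2004 z -0.0937 turn 0.0
rows>= 3.8213510490401155 0.0
```

Call:
step_arm(deltas=[[-1,0,-0.02,-0.01,0],[-1,0,-0.06,-0.028,0],[-1,0,-0.11,-0.051,0],[-1,0,-0.16,-0.075,0],[-1,0,-0.19,-0.089,0],[-1,0,-0.2004,-0.0937,0],[-1,0.04,-0.2004,-0.0937,0],[-1,0.075,-0.2004,-0.0937,0],[-1,0.09,-0.2004,-0.0937,0],[-1,0.09,-0.2004,-0.0937,0],[-1,0.09,-0.2004,-0.0937,0]])

```text
time_s: 10.48
tool_pos: [0.5218, -0.386, 0.0681]
tool_rot: [-24.9, 89.9, -31.4]
force: [0.2, -0.1, -1.4]
grip_width: 0.0554
```

```bash
python3 chk.py CRL JRL .5207 -.3855 0 0 pics/c_
```

```text
[ 0.5218 -0.386   0.0681] [ 0.2 -0.1 -1.4]
scene CRL 217 [ 520.5 -387.9   85.4]
  lid 124 top 0.1536 mid [ 0.5534 -0.399 ] size [0.027 0.033]
side CRL 70 [ 519.  -383.5   88.5]
  lid 103 top 0.103 mid [ 0.5235 -0.3739] size [0.048 0.04 ]
```

Call:
step_arm(deltas=[[-1,0.012,0,0,0],[-1,0.02,0,0,0],[-1,0.025,0,0,0],[-1,0.025,0,0,0],[0.8,0.025,0,0,0],[0.8,0.025,0,0,0],[0.8,0.025,0,0,0],[0.8,0.025,0,0,0],[0.8,0,0,0,0],[0.8,-0.05,0,0,0],[0.8,-0.1,0,0,0],[0.8,-0.1,0,0,0]])

```text
time_s: 12.08
tool_pos: [0.5233, -0.3875, 0.1722]
tool_rot: [-26.7, 89.4, -33.2]
force: [-0.7, 0.2, -0.0]
grip_width: 0.0782
```

```bash
python3 chk.py CRL JRL .5207 -.3855 0 0 pics/d_
python3 d.py .5207 -.3855 .167 -6.5 .413 -.304 .037 5
```

```text
[ 0.5233 -0.3875  0.1722] [-0.7  0.2 -0. ]
scene CRL 381 [ 520.6 -386.3   85.9]
  lid 496 top 0.0778 mid [ 0.5358 -0.3858] size [0.075 0.05 ]
side CRL 119 [ 519.  -382.    88.3]
  lid 138 top 0.0769 mid [ 0.519  -0.3798] size [0.048 0.049]
x 0.1300 y 0.0688 z -0.1162 turn -11.5
rows>= 2.999372307667057 1.074766355140187
```

Call:
step_arm(deltas=[[0.3,0,0.018,-0.03,0],[0.3,0,0.044,-0.075,0],[0.3,0,0.063,-0.107,0],[0.3,0,0.0693,-0.1167,0],[0.3,0.02,0.0693,-0.1167,0],[0.3,0.06,0.0693,-0.1167,0],[0.3,0.1,0.0693,-0.1167,0],[0.3,0.122,0.0693,-0.1167,0],[0.3,0.13,0.0693,-0.1167,0],[0.3,0.13,0.0693,-0.1167,0],[-1,0.13,0.0693,-0.1167,0],[-1,0.13,0.0693,-0.1167,0]], newtons=20)

```text
time_s: 13.68
tool_pos: [0.4134, -0.304, 0.0376]
tool_rot: [-23.3, 89.9, -29.8]
force: [-1.2, -0.8, -0.2]
grip_width: 0.0438
```

Call:
step_arm(deltas=[[-1,0,0,0,0],[-1,0,0,0,0],[-1,0,0,0,0],[-1,0,0,0,0],[-1,-0.008,0,0,0],[-1,-0.03,0,0,0],[-1,-0.07,0,0,0],[-1,-0.12,0,0,0],[-1,-0.12,0,0,0],[-1,-0.12,0,0,0]])

```text
time_s: 14.92
tool_pos: [0.4123, -0.3033, 0.1563]
tool_rot: [136.8, 90.0, 130.3]
force: [-0.8, -0.4, -0.7]
grip_width: 0.0274
```

```bash
python3 d.py .5207 -.3855 .167 -6.5 .4125 -.3035 .037 -6.5; python3 d.py .4125 -.3035 .157 -6.5 .5118 .004 .067 -6.5
```

```text
x 0.1300 y 0.0692 z -0.1168 turn 0.0
rows>= 3.0074569722607847 0.0
x 0.0900 y 0.3168 z 0.0639 turn 0.0
rows>= 5.366962403445733 0.0
```

Call:
step_arm(deltas=[[-1,0,0.02,0.004,0],[-1,0,0.065,0.013,0],[-1,0,0.12,0.024,0],[-1,0,0.18,0.036,0],[-1,0,0.24,0.048,0],[-1,0,0.29,0.0585,0],[-1,0,0.3168,0.0639,0],[-1,0,0.3168,0.0639,0],[-1,0.05,0.3168,0.0639,0],[-1,0.08,0.3168,0.0639,0],[-1,0.09,0.3168,0.0639,0],[-1,0.09,0.3168,0.0639,0]])

```text
time_s: 16.42
tool_pos: [0.5114, 0.0032, 0.066]
tool_rot: [-164.0, 89.9, -170.6]
force: [0.2, 0.9, -0.3]
grip_width: 0.0277
```

```bash
python3 chk.py CRS JRS .5118 .004 0 0 pics/e_
```

```text
[0.5114 0.0032 0.066 ] [ 0.2  0.9 -0.3]
scene CRS 92 [512.8   3.2  56.4]
  lid 16 top 0.0981 mid [ 0.5223 -0.023 ] size [0.03  0.031]
side CRS 75 [510.4   7.4  59.1]
  lid 16 top 0.0891 mid [0.5116 0.0155] size [0.012 0.005]
```

Call:
step_arm(deltas=[[-1,0.012,0,0,0],[-1,0.019,0,0,0],[-1,0.0245,0,0,0],[-1,0.0245,0,0,0],[0.2,0.0245,0,0,0],[0.2,0.0245,0,0,0],[0.2,0.0245,0,0,0],[0.2,0.0245,0,0,0],[0.2,0,0,0,0],[0.2,-0.05,0,0,0],[1,-0.11,0,0,0],[1,-0.11,0,0,0]])

```text
time_s: 18.02
tool_pos: [0.5155, 0.0042, 0.1821]
tool_rot: [6.2, 89.4, -0.3]
force: [1.1, 0.5, -0.6]
grip_width: 0.0648
```

```bash
python3 chk.py CRS JRS .5118 .004 0 0 pics/f_
python3 d.py .5118 .004 .177 -6.5 .523 .30 .237 22
```

```text
[0.5155 0.0042 0.1821] [ 1.1  0.5 -0.6]
scene CRS 138 [513.7   3.   56.8]
  lid 55 top 0.0669 mid [5.143e-01 4.000e-04] size [0.022 0.024]
side CRS 106 [511.8   7.4  58.4]
  lid 62 top 0.067 mid [0.5307 0.0084] size [0.063 0.022]
x -0.0600 y 0.2954 z -0.0224 turn -28.5
rows>= 4.835639424109286 2.663551401869159
```

Call:
step_arm(deltas=[[1,-0.03,0.02,0,-5],[1,-0.06,0.06,-0.004,-15],[1,-0.06,0.115,-0.008,-25],[1,-0.06,0.17,-0.013,-28.5],[1,-0.06,0.22,-0.017,-28.5],[1,-0.06,0.27,-0.02,-28.5],[1,-0.06,0.2954,-0.0224,-28.5],[1,-0.06,0.2954,-0.0224,-28.5],[1,-0.06,0.2954,-0.0224,-28.5],[1,-0.06,0.2954,-0.0224,-28.5]])

```text
time_s: 19.38
tool_pos: [0.5236, 0.2981, 0.2361]
tool_rot: [-129.1, 89.9, -107.3]
force: [-0.2, 0.6, 0.9]
grip_width: 0.087
```

```bash
python3 - <<'E'
from h import *
o=monitor.get_obs(); print(o['tool_pos'].round(4))
C={n:cloud(n) for n in("wrist","side","scene")}
OBJ['JSLtop']=((.53,.408),.05,.052,.066,1); OBJ['lid']=((.53,.408),.04,.068,.08,0)
for n in C:
    for k in('JSL','JSLtop','lid','CSL','amb','pet'): print(n,k,*fit(C[n][0],*OBJ[k]))
E
```

```text
[0.5236 0.2981 0.2361]
wrist JSL 1328 [531.  406.6  50.2  49.8  22.1]
wrist JSLtop 1266 [531.  406.8  50.1  49.4  22.1]
wrist lid 1353 [531.  406.8  39.6]
wrist CSL 1304 [406.9 313.8  78.9  78.2  31.4]
wrist amb 479 [487.1 158.   25.6]
wrist pet 1606 [607.  210.6  86.3]
side JSL 364 [530.2 409.6  50.6  52.1  22.2]
side JSLtop 233 [530.3 409.7  50.4  52.1  22.4]
side lid 204 [530.4 409.3  39.5]
side CSL 308 [407.  316.1  78.1  80.9  31.8]
side amb 84 [484.8 159.5  28.1]
side pet 653 [607.7 213.   88.4]
scene JSL 190 [533.6 403.5  50.   55.7  21.9]
scene JSLtop 108 [533.2 405.1  49.8  51.8  22.5]
scene lid 80 [535.8 405.   42.6]
scene CSL 153 [408.7 312.5  77.9  84.1  32.1]
scene amb 74 [488.4 155.2  26.2]
scene pet 523 [608.7 210.2  90.7]
```

```bash
python3 d.py .523 .30 .237 22 .531 .4067 .037 22; python3 d.py .531 .4067 .157 22 .407 .3138 .067 31.4
```

```text
x 0.2000 y 0.0959 z 0.0474 turn 0.0
rows>= 3.629175641933027 0.0
x 0.0900 y -0.0397 z -0.1498 turn -9.4
rows>= 2.8669218615093093 0.8785046728971961
```

Call:
step_arm(deltas=[[1,0.02,0.03,0.015,0],[1,0.05,0.07,0.035,0],[1,0.08,0.0959,0.0474,0],[1,0.12,0.0959,0.0474,0],[1,0.16,0.0959,0.0474,0],[1,0.19,0.0959,0.0474,0],[1,0.2,0.0959,0.0474,0],[1,0.2,0.0959,0.0474,0],[-1,0.2,0.0959,0.0474,0],[-1,0.2,0.0959,0.0474,0],[-1,0.2,0.0959,0.0474,0]], newtons=25)

```text
time_s: 20.9
tool_pos: [0.5316, 0.4071, 0.0375]
tool_rot: [7.8, 89.9, 29.8]
force: [0.6, -0.3, -0.8]
grip_width: 0.0645
```

Call:
step_arm(deltas=[[-1,0,0,0,0],[-1,0,0,0,0],[-1,0,0,0,0],[-1,0,0,0,0],[-1,-0.008,0,0,0],[-1,-0.03,0,0,0],[-1,-0.07,0,0,0],[-1,-0.12,0,0,0],[-1,-0.12,0,0,0],[-1,-0.12,0,0,0]])

```text
time_s: 22.15
tool_pos: [0.531, 0.4066, 0.157]
tool_rot: [-40.1, 90.0, -18.1]
force: [0.5, 0.6, -2.6]
grip_width: 0.0499
```

Call:
step_arm(deltas=[[-1,0,-0.006,-0.022,-2],[-1,0,-0.017,-0.065,-5],[-1,0,-0.029,-0.11,-9.4],[-1,0,-0.037,-0.14,-9.4],[-1,0,-0.0397,-0.1498,-9.4],[-1,0,-0.0397,-0.1498,-9.4],[-1,0.045,-0.0397,-0.1498,-9.4],[-1,0.078,-0.0397,-0.1498,-9.4],[-1,0.09,-0.0397,-0.1498,-9.4],[-1,0.09,-0.0397,-0.1498,-9.4]])

```text
time_s: 23.4
tool_pos: [0.4073, 0.3142, 0.066]
tool_rot: [152.4, 89.9, -176.2]
force: [0.8, 0.3, -1.6]
grip_width: 0.0497
```

```bash
python3 chk.py CSL JSL .407 .3138 0 0 pics/g_
```

```text
[0.4073 0.3142 0.066 ] [ 0.8  0.3 -1.6]
scene CSL 115 [409.3 311.7  77.8  82.3  32.7]
  lid 77 top 0.1032 mid [0.4103 0.3118] size [0.037 0.035]
side CSL 213 [406.  318.   78.4  76.6  31.9]
  lid 120 top 0.1048 mid [0.4049 0.3039] size [0.034 0.078]
```

Call:
step_arm(deltas=[[-1,0.012,0,0,0],[-1,0.02,0,0,0],[-1,0.0245,0,0,0],[-1,0.0245,0,0,0],[0.8,0.0245,0,0,0],[0.8,0.0245,0,0,0],[0.8,0.0245,0,0,0],[0.8,0.0245,0,0,0],[0.8,0,0,0,0],[0.8,-0.05,0,0,0],[0.8,-0.1,0,0,0],[0.8,-0.15,0,0,0]])

```text
time_s: 25.0
tool_pos: [0.407, 0.3137, 0.2182]
tool_rot: [-28.9, 90.0, 2.5]
force: [0.2, -0.3, 0.6]
grip_width: 0.0783
```

Call:
step_arm(deltas=[[0.8,-0.03,-0.02,0.02,10],[0.8,-0.03,-0.07,0.03,20],[0.8,-0.03,-0.12,0.03,30],[0.8,-0.03,-0.12,0.03,30],[0.8,-0.03,-0.12,0.03,30],[0.8,-0.03,-0.12,0.03,30],[0.8,-0.03,-0.12,0.03,30],[0.8,-0.03,-0.12,0.03,30]])

```text
time_s: 26.0
tool_pos: [0.4949, 0.2276, 0.2466]
tool_rot: [-18.3, 90.0, -16.8]
force: [0.3, -0.2, -0.4]
grip_width: 0.0783
```

```bash
python3 - <<'E'
from h import *
o=monitor.get_obs(); print(o['time_s'],o['tool_pos'].round(3),o['force'].round(1))
Q={'JRL':((.5207,-.3855),.04,.06,.09),'JRS':((.5118,.004),.025,.05,.08),'JSL':((.407,.3138),.045,.066,.09),'JSS':((.481,-.161),.025,.05,.075)}
for n in("scene","side","wrist"):
    P,rgb,(p,d,m)=cloud(n); cv2.imwrite(f"pics/end_{n}.png",p[:,:,::-1])
    red=(rgb[:,0]>90)&(rgb[:,1]<50)&(rgb[:,2]<50)
    for k,a in Q.items():
        z=P[near(P,*a)&red]
        print(n,k,"lid",*fit(P[red],*a,0),"top",np.percentile(z[:,2],95).round(4) if len(z)>8 else None,"carrier",*fit(P,*OBJ['C'+k[1:]]))
    for k in('amb','pet'): print(n,k,*fit(P,*OBJ[k]))
E
```

```text
26.0 [0.495 0.228 0.247] [ 0.3 -0.2 -0.4]
scene JRL lid 473 [ 523.4 -385.5   49.7] top 0.0779 carrier 368 [ 520.9 -386.4   84.7]
scene JRS lid 50 [516.4   1.3  22.5] top 0.0667 carrier 146 [513.9   3.2  56.6]
scene JSL lid 66 [408.7 311.4  38.7] top 0.0784 carrier 177 [409.2 312.1  77.5  85.9  32.4]
scene JSS lid 51 [ 485.  -161.9   21.7] top 0.0624 carrier 254 [ 482.  -161.1   63.5   64.7   83.9]
scene amb 74 [487.1 154.9  28.9]
scene pet 525 [609.1 209.8  90. ]
side JRL lid 137 [ 519.8 -379.7   51.2] top 0.077 carrier 123 [ 518.7 -382.3   87.9]
side JRS lid 55 [510.5   9.5  24.9] top 0.0676 carrier 115 [510.6   7.6  58.6]
side JSL lid 207 [406.3 316.3  39.5] top 0.0786 carrier 322 [406.8 316.4  78.2  80.4  31.5]
side JSS lid 37 [ 479.1 -154.3   21.5] top 0.0633 carrier 148 [ 480.4 -158.3   65.9   63.9   84. ]
side amb 84 [485.9 160.1  24.9]
side pet 657 [607.4 212.4  88.6]
wrist JRL lid 0 None top None carrier 0 None
wrist JRS lid 0 None top None carrier 0 None
wrist JSL lid 26 [417.1 309.   29.7] top 0.076 carrier 1105 [406.8 314.   78.3  78.5  31.7]
wrist JSS lid 0 None top None carrier 0 None
wrist amb 178 [487.  159.7  24.2]
wrist pet 3818 [607.1 210.5  86.3]
```

View pics/end_scene.png

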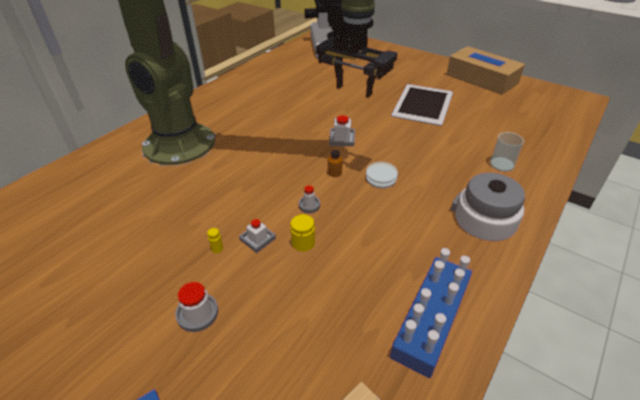

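View pics/end_side.png

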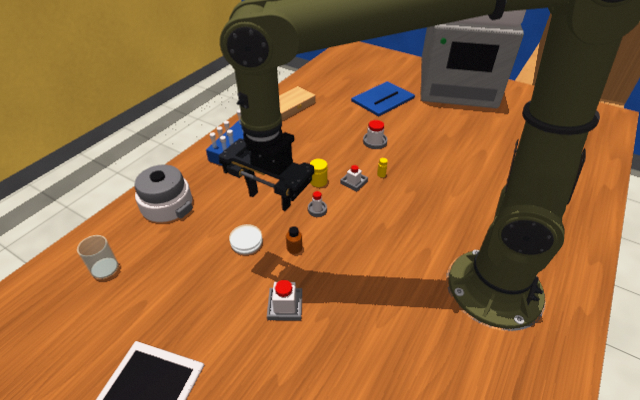

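Both views show every red-lidded jar upright in its own carrier, at scene px (342,128), (309,198), (257,232) and (195,302). The yellow jars, the bottle and the dishes are where they were, and the gripper is clear.

```bash
python3 -c "
from cell import env; print(env.sign_off())"
```

```text
the job is handed in; nothing more can be done
None
```

All four red-lidded jars are upright in their matching carriers, and I handed the job in at about 26 s of the 106 s allowed. It reports no verdict.

- **Placement:** in the final views each lid was within about 5 mm of its carrier's centre (12 mm allowed).
- **Seating:** lid tops read 62–79 mm, which matches each jar standing on the 5 mm well floor once the cameras' 1–3 mm high reading is allowed for.
- **Other objects:** the amber bottle and petri stack read within about 3 mm of where they began. The yellow look-alikes stand where they were in the pictures, and the gripper is clear of everything.
- **Disagreements:** the scene and side cameras differed from each other by up to 8 mm on the same point. For the large square jar and its carrier I used the wrist camera, which matched the known sizes best. Two mid-task lid readings, taken just after setting down the round jars, were skewed by stray red pixels. Clean readings at the end replaced them.

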